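Clear the rivet pan and hold the sprung length rod at its mark

ROBOT

A 6-joint arm with a two-finger parallel gripper is mounted at the origin on the work surface. World frame = base frame: x ahead of the robot, y to its left, z up, the work surface at z = 0. Lengths are in m, angles in degrees, forces in N, time in s.
With the tool pointing down it reaches from about 0.4 to 0.825 m from the base axis. Payload 7 kg.
Tool frame: the origin (TCP) lies at the very end of the fingers, on their centre line; the grasp point (between the pads) lies behind it (r.grasp_offset is the z of the grasp point in the tool frame, in m); z points along the fingers, y is the direction in which the jaws open and shut (so a half turn about z gives the same grasp; the last joint's range is limited). The gripper opens to 88 mm and grips with 3 to 60 N. Pads are 19 mm wide; open, the fingers measure 130 mm over their backs; the gripper's body (78 mm by 193 mm) begins 47 mm behind the grasp point.
Start: joints at [81.079, 20.546, 0.682, 0, -70.136, -16.507], TCP at [0.29, 0.61, 0.227] pointing down, gripper open.
Joint ranges: [-176.03, 176.03], [-82.01, 121.73], [-58.28, 71.71], [-173.87, 95.51], [-174.79, -0.11], [-173.66, 173.66]. Speed limits (degrees/s): [136.94, 136.94, 172.46, 180, 180, 180].

INTERFACE

Orientations are given as [roll, pitch, yaw] about the fixed x, y, z axes, in that order (R = Rz(yaw) Ry(pitch) Rx(roll)).
In Python, from plant import r gives the robot as it stands. The module is installed in compiled form; this text tells all that it offers.
- The arm moves only by the tool servo_tool, never from a script. Its argument "targets" is a list of rows, each an object of numbers: "dx", "dy", "dz": the shift along the world's x, y, z in cm; "spin": the turn about the world's z in rad; "grip": the opening in per cent of the stroke, from 0 (shut) to 100 (fully open). A call has exactly 10 rows; each row is the pose to reach, as a shift and turn from the pose commanded when the call began; what a row does not reach only later rows make up. A row lasts 1/12 s, in which the tool goes at most 41.7 mm and 7.16 degrees, less where a joint would pass 70% of its speed; a pose out of reach is approached as far as the arm can. A call with a gripper value outside its range is refused whole. The fingers move at their own pace and stop on an object; "squeeze" is the grip in N (left out, the last holds). Time passes only in rows, so rows that repeat a pose let the fingers close, or fill a call up. It gives the time, the measured TCP pose, the force and the opening at its end, in the units of the state.
- r.get_state(): the state, without advancing time (a new reading comes with each control period).
- r.capture(name): name is "scene" or "top" or "wrist"; returns the picture (384x512x3 uint8, blue, green, red); there is no depth.
- r.get_calibration(name): a dict with "K" (3x3 intrinsics, pixels), "k1" (the pictures are not rectified: a ray, as slopes to the right and down, at radius r is drawn at 1 + k1 r^2 times it, then the intrinsics apply), "extrinsics" (4x4, takes a point from camera to world coordinates). Camera axes: x right, y down, z forward; pixel columns grow to the right and rows downward; lengths in m; the calibration is good to about 2 mm. A picture is of the moment at which its call begins: read the wrist's pose just before it. get_calibration takes no time and is no camera call; for the wrist camera it gives the pose at the moment of the call.
- r.close_job(): hands the job in, once; it reports no verdict.
Trained networks look in the newest picture that a camera, given by its name, has taken for a name from the list of things; names that differ only in an ending like _2 or _b are one class to them, and where a whole thing is asked for, a point or a joint stands for the part that bears it (a point fixed in the world has none). Each returns a list of dicts, best first, with "p" (0 to 1); they miss things now and then, are a little off and sometimes report something else, mostly with a low value. They report only what shows in the picture. A call takes as long as a camera call. They do not tell look-alikes from the thing itself.
- r.cut_out(name, camera): "mask" (384x512 bool, what is visible of it) and "extent" ([left, top, right, bottom] in pixels, round what is visible of it).
The state is a dict: "time_s": time; "joints": joint angles; "qd": joint speeds; "joint_torque": joint torques, N m; "tcp_pos": TCP position; "eef_rot": TCP orientation; "contact_force": force on the tool from outside, world axes, zero at the start; "moment": the same for the moment, N m; "gripper_width": finger opening in m.
Only numpy, scipy, OpenCV 4.12 (cv2) and the standard library are available. Lean on these libraries where they do the work, as an engineer would, in place of code of your own. Each camera call takes 0.05 s, during which the arm holds its last target. There are 200 camera calls.

TASK

The small lidded saucepan of rivets stands in the way of the sprung length rod on the bench gauge: slide it along the bench, never lifting or tipping it, out of the chalk ring it stands in and into the empty chalk ring beside it, wholly inside the line. Then take the rod's upright wooden handle and pull the rod out against its spring until its pointer is level with the blade of the rider on the gauge's scale, and finish while still holding the handle there, because the rod springs back if let go. Do not shift the rider or disturb the other things on the bench.

Things in the scene. Friction and masses are not known exactly. Their poses are not given: they have to be found in the camera images.
- gauge: Length gauge bolted to the bench: a grey base plate 170 x 90 mm, 12 mm thick, carrying a green square tube 40 mm wide and 160 mm long whose top is 55 mm above the bench. Origin on the bench surface under the tube's open mouth; x is the direction in which the rod pulls out (roughly towards the robot, within 14 degrees), y is sideways, z up. The tube reaches from x = -160 mm to x = 0.
- rod (a joint): How far the inner steel rod (14 mm thick, its axis 36 mm above the bench) is pulled out of the tube along the gauge's x, in m: 0 fully in (where its spring rests it at the start), 0.165 at most. The spring pulls it back with about 4 N when in, plus 0.7 N for every 10 mm (about 12 N at 120 mm).
- handle: The rod's upright round wooden handle, 22 mm thick over its upper part, 74 mm tall, carried at the rod's outer end and moving with it. Origin at the centre of its foot, 22 mm above the bench, so its top is 96 mm above the bench; the rod meets it at 36 mm, and from 45 mm up it is clear all round. With the rod fully in it stands at x = 50 mm, y = 0 in the gauge's frame.
- pointer (a point): Tip of the rod's thin upright steel pointer, which stands out of the slot on top of the tube, 79 mm above the bench, and moves with the rod; 180 mm behind the handle's axis (at x = -130 mm in the gauge's frame with the rod fully in). Axes as the gauge's.
- rider (a joint): Where the rider is clamped along the scale, in m: its blade is level with the pointer when joint rod equals this value. It lies between 0.065 and 0.120 and must not be shifted.
- mark (a point): The length mark: the free top edge of the rider's thin upright steel blade (3 mm thick, its tip 76 mm above the bench), beside the pointer's path on the gauge's +y side. Axes as the gauge's. Pointer and mark are level when they have the same x in the gauge's frame.
- pot: Lidded aluminium saucepan (lid fast), 104 mm across, about 0.5 kg, loose. Origin: centre of its underside; z up; x along its short side handle, 16 mm wide at 33 mm height, reaching 112 mm from the axis. Lid top 48 mm above the bench; on its centre a round black knob, 24 mm thick, top at 81 mm. Pinched by the knob along the line of travel it slides flat; pinched across it, it can tip.
- ring_home: The chalk ring round the pan at the start, a flat line on the bench, 128 mm across on the middle of its 6 mm line. Origin at its centre.
- ring_park: The empty chalk ring, of the same size (122 mm across inside the line), about 150 mm to one side or the other of the first, at right angles to the rod. Origin at its centre. The pan is to end wholly inside it.
- block: Bystander: loose steel block 90 x 70 x 40 mm, about 2 kg, on the other side of the pan from the empty ring. Origin at the centre of its underside.
- hammer: Bystander: hammer 280 mm long, lying beside the gauge on its -y side. Origin at the centre of its underside.
- tin: Bystander: round tin 68 mm across, 85 mm high, beside the gauge on its +y side. Origin at the centre of its underside.
- tub: Bystander: clear plastic tub 130 x 180 x 60 mm with rivets, on the robot's right. Origin at the centre of its underside.
- bars: Bystander: stack of flat steel bars 320 x 79 x 15 mm, on the robot's left. Origin at the centre of its underside.
- wrench: Bystander: wrench 200 mm long lying near on the robot's left. Origin at the centre of its underside.
- offcut: Bystander: steel offcut 140 x 25 x 6 mm lying near on the robot's right. Origin at the centre of its underside.
Mind the look-alikes: they are no part of the job. What is shaped like the pot but yellow is not meant. Leave any blue look-alike of the gauge alone.

How it is judged (in metres and radians):
On the way, in this order (a step that is already met when the one before it is completed fails the run):
1. the pan stands at rest inside the empty ring while the rod is still in (horizontal distance between pot and ring_park below 0.012 m and height (world z) of pot below 0.006 m and linear speed of pot below 0.02 m/s and value of joint rod below 0.03 m), for 0.3 s.
2. the rod is pulled out to the mark by its handle and held (x of pointer in the frame of mark between -0.005 and 0.005 m and contact force between the fingers and handle above 2 N and velocity of joint rod between -0.01 and 0.01 m/s and contact force between each of pot, block and handle below 0.5 N), for 0.4 s.
At the end, for the whole second after the job is handed in: The robot's fingers still hold the handle (more than 2 N), the rod is still and its pointer within 5 mm of the rider's blade along the scale, nothing else props the rod, and the pan stands upright and still within 12 mm of the centre of the ring that was empty (all of step 2 and horizontal distance between pot and ring_park below 0.012 m and height (world z) of pot below 0.006 m and linear speed of pot below 0.02 m/s); the arm keeps its last pose, push and grip.
It fails at once if the pan is lifted off the bench or tipped (height (world z) of pot above 0.008 m or angle between pot's own z axis and vertical above 0.15 rad).
It fails at once if the rider is shifted (4 mm) (distance of mark from where it was at the start of the episode above 0.004 m).
It fails at once if a bystander is disturbed (20 mm) (distance of any of block, hammer, tin, tub, bars, wrench, offcut from where it was at the start of the episode above 0.02 m).
It also fails if it takes over 48 s, if anything falls off the work surface, if the arm or the gripper's body presses on something with over 40 N, if the wrist force passes 120 N, or if a joint passes its speed limit or range.

## Working session

There is one attempt and no reset: what is moved stays moved. The work goes in short steps, Python scripts to look and compute and a tool call to move; the robot and the scene stay as the last step left them, time stands still between calls to the robot, and variables do not carry over. Pictures are saved under pics/ and viewed, about 8 in all and at most 12, crops included, and the job is handed in when it is done.

Besides the shell and the picture viewer there is one more tool, called after ">>>" by a JSON object that holds its "name" and its "arguments", one argument or row to a line. servo_tool: Moves the arm, as the interface text tells. Its arguments: {"type":"object","properties":{"targets":{"type":"array"},"squeeze":{"type":"number"}},"required":["targets"]}

```bash
mkdir -p pics
cat > h.py <<'E'
import numpy as np, cv2
from plant import r
def ray(cam,uv,C=None):
    c=C or r.get_calibration(cam);K=np.array(c["K"]);k=c["k1"];E=np.array(c["extrinsics"])
    uv=np.atleast_2d(np.float64(uv))
    d=cv2.undistortPoints(uv[:,None],K,np.array([k,0,0,0.]))[:,0]
    return E[:3,3],np.c_[d,np.ones(len(d))]@E[:3,:3].T
def onz(cam,uv,z,C=None):
    o,d=ray(cam,uv,C);return o+d*((z-o[2])/d[:,2])[:,None]
def proj(cam,P,C=None):
    c=C or r.get_calibration(cam);E=np.linalg.inv(np.array(c["extrinsics"]));P=np.atleast_2d(P)
    q=P@E[:3,:3].T+E[:3,3];s=q[:,:2]/q[:,2:];s=s*(1+c["k1"]*(s**2).sum(1,keepdims=True));K=np.array(c["K"])
    return s@K[:2,:2].T+K[:2,2]
E
python3 - <<'E'
from h import *
a=r.capture("scene");b=r.capture("top")
cv2.imwrite("pics/scene.png",a);cv2.imwrite("pics/top.png",b)
cv2.imwrite("pics/top1.png",cv2.resize(b,(800,600),interpolation=cv2.INTER_CUBIC));cv2.imwrite("pics/scene1.png",cv2.resize(a,(800,600),interpolation=cv2.INTER_CUBIC))
for c in("scene","top"):
    E=r.get_calibration(c);print(c,np.round(E["extrinsics"],3).tolist(),E["K"],E["k1"])
for n in["pot","gauge","handle","ring_park","ring_home","rider","pointer","tin","block","hammer"]:
    for m in r.cut_out(n,"top"):print(n,round(m["p"],2),m["extent"])
print(r.get_state(),r.grasp_offset)
E
```

```text
scene [[0.626, 0.604, -0.493, 1.345], [0.78, -0.494, 0.384, -0.58], [-0.012, -0.625, -0.781, 1.327], [0.0, 0.0, 0.0, 1.0]] [[390.79127573   0.         259.97328873]
 [  0.         390.79127573 191.01079201]
 [  0.           0.           1.        ]] -0.09548683884212703
top [[-0.015, -0.989, 0.145, 0.379], [-1.0, 0.016, 0.002, 0.036], [-0.004, -0.144, -0.989, 1.298], [0.0, 0.0, 0.0, 1.0]] [[393.14346601   0.         257.52691953]
 [  0.         393.14346601 184.67888345]
 [  0.           0.           1.        ]] -0.11967821177845225
pot 0.94 [293.0, 182.5, 335.5, 220.8]
pot 0.94 [179.6, 196.6, 230.6, 230.3]
pot 0.88 [324.0, 234.2, 363.0, 291.0]
gauge 0.66 [277.6, 107.3, 316.8, 173.4]
gauge 0.65 [143.7, 110.1, 180.8, 176.2]
handle 0.68 [292.8, 158.9, 308.4, 172.6]
handle 0.54 [162.4, 156.5, 173.0, 177.7]
handle 0.5 [341.5, 171.4, 370.0, 205.9]
ring_park 0.51 [242.2, 186.7, 285.0, 227.6]
rider 0.49 [162.5, 112.2, 169.7, 124.8]
rider 0.43 [299.9, 129.6, 305.9, 140.0]
pointer 0.55 [297.0, 155.4, 308.4, 174.8]
pointer 0.43 [160.2, 159.1, 173.4, 180.7]
tin 0.85 [326.3, 114.5, 348.5, 137.4
[... 215 characters left out ...]
96.5, 154.6, 310.4, 171.2]
{'time_s': 0.6, 'joints': array([ 8.10786876e+01,  2.05429704e+01,  6.81948407e-01,  1.43408245e-03,
       -7.01329831e+01, -1.65063504e+01]), 'qd': array([ 0.09648654, -0.09854263, -0.0006052 , -0.0205703 , -0.00529861,
       -0.05413218]), 'joint_torque': array([ 1.49482826e-04, -5.81989539e+01,  2.93179464e+01,  6.99986815e+00,
        1.23147856e-02, -2.05611622e-05]), 'tcp_pos': array([0.2898507 , 0.60959867, 0.22660397]), 'eef_rot': array([-1.79993869e+02,  4.10088775e-04, -2.54271755e+01]), 'contact_force': array([ 0.5848405 , -0.2180216 , -0.21653553]), 'moment': array([-0.0040164 ,  0.01245093, -0.02957237]), 'gripper_width': 0.08758459897343487} -0.0188
```

View pics/top1.png

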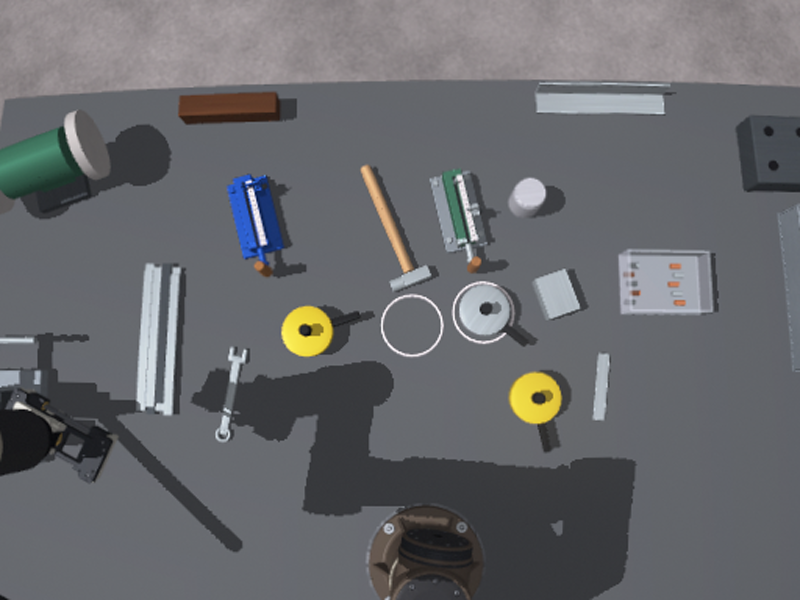

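View pics/scene1.png

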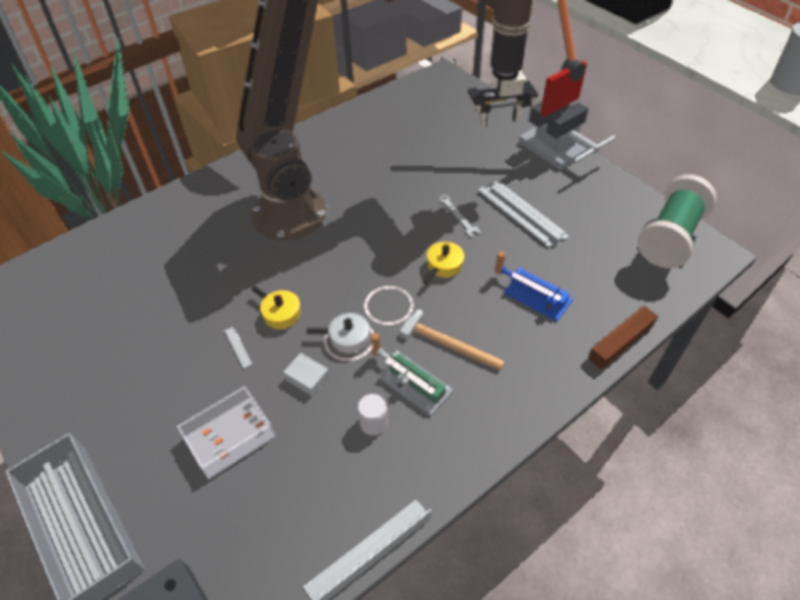

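Both views show the silver pot at about (485,310) in the enlarged top view, standing in its ring. The empty ring is at (412,325), with the hammer head just behind it. The green gauge is at (460,210), its handle at (474,264), and the block is right of the pot. Next I measure.

Run:
```python
from h import *
from scipy.optimize import least_squares
b=cv2.imread("pics/top.png");a=cv2.imread("pics/scene.png")
def fitc(P,R=None):
    f=lambda p:np.hypot(P[:,0]-p[0],P[:,1]-p[1])-(p[2] if R is None else R)
    s=least_squares(f,[*P[:,:2].mean(0),.064],loss="soft_l1",f_scale=.003);return s.x,np.median(abs(s.fun))
g=cv2.cvtColor(b,cv2.COLOR_BGR2GRAY)
for nm,cam,img,c,rad in[("park","top",b,(263.5,208),26),("park","scene",a,(388*.64,305*.64),22)]:
    g=cv2.cvtColor(img,cv2.COLOR_BGR2GRAY);yy,xx=np.nonzero(g>145)
    P=onz(cam,np.c_[xx,yy],0)
    c0=onz(cam,[c],0)[0];d=np.hypot(*(P-c0)[:,:2].T);P=P[(d<.08)&(d>.045)]
    print(nm,cam,len(P),np.round(fitc(P)[0],4),fitc(P)[1])
# knob: dark blob near pot, z ~.081 top
for cam,img,c in[("top",b,(486*.64,309*.64)),("scene",a,(348*.64,324*.64))]:
    g=cv2.cvtColor(img,cv2.COLOR_BGR2GRAY);u,v=map(int,c);w=g[v-12:v+13,u-12:u+13]
    n,l,s,ce=cv2.connectedComponentsWithStats((w<60).astype(np.uint8))
    for i in range(1,n):
        if s[i,4]>8:print("knob",cam,s[i].tolist(),ce[i]+[u-12,v-12],onz(cam,[ce[i]+[u-12,v-12]],.07).round(4))
for cam,img in[("top",b),("scene",a)]:
    for n in["pot","handle","pointer","rider","tin","block","hammer"]:
        if cam=="scene" and n=="pot": r.capture("scene")
        if cam=="top" and n=="pot": r.capture("top")
        for m in r.cut_out(n,cam)[:3]:
            yy,xx=np.nonzero(m["mask"]);z={"pot":.03,"handle":.07,"block":.02,"tin":.04,"hammer":.012}.get(n,.065)
            print(cam,n,round(m["p"],2),np.round([xx.mean(),yy.mean()],1),onz(cam,[(xx.mean(),yy.mean())],z)[0].round(3))
# crops
def crop(img,u,v,h,f):
    return cv2.resize(img[v-h:v+h,u-h:u+h],None,fx=f,fy=f,interpolation=cv2.INTER_CUBIC)
cv2.imwrite("pics/c1.png",np.hstack([crop(b,300,165,60,3.3),crop(a,255,230,60,3.3)]))
```

```text
park top 219 [0.4912 0.0204 0.0638] 0.001511027015092467
park scene 285 [0.4919 0.0208 0.065 ] 0.0040782660797445
knob top [8, 9, 8, 7, 40] [310.625 197.375] [[ 0.5156 -0.1286  0.07  ]]
knob scene [11, 10, 3, 6, 14] [222.14285714 207.21428571] [[ 0.5192 -0.1315  0.07  ]]
top pot 0.97 [311.3 199.6] [ 0.513 -0.136  0.03 ]
top pot 0.81 [343.3 257.4] [ 0.325 -0.233  0.03 ]
top handle 0.63 [302.  165.8] [ 0.617 -0.105  0.07 ]
top handle 0.51 [384.1 248.5] [ 0.35  -0.355  0.07 ]
top pointer 0.72 [168.4 168.3] [0.617 0.324 0.065]
top pointer 0.6 [302.3 166.9] [ 0.614 -0.106  0.065]
top pointer 0.52 [298.7 184.5] [ 0.558 -0.093  0.065]
top rider 0.63 [304.1 133.9] [ 0.723 -0.116  0.065]
top rider 0.48 [165.7 119.4] [0.781 0.336 0.065]
top tin 0.61 [337.  126.3] [ 0.755 -0.23   0.04 ]
top block 0.85 [355.6 188.1] [ 0.549 -0.286  0.02 ]
top block 0.56 [101.4 217. ] [0.466 0.558 0.02 ]
top block 0.35 [293.8 137.6] [ 0.723 -0.086  0.02 ]
top hammer 0.76 [252.1 151.8] [0.679 0.054 0.012]
top hammer 0.5 [384.2 246.7] [ 0.355 -0.374  0.012]
scene pot 0.95 [178.6 197.1] [ 0.332 -0.23   0.03 ]
scene pot 0.78 [283.7 166.8] [0.484 0.226 0.03 ]
scene pot 0.68 [221.  212.4] [ 0.512 -0.136  0.03 ]
scene pointer 0.44 [240.9 221.8] [ 0.62  -0.114  0.065]
scene pointer 0.39 [320.7 169.9] [0.622 0.317 0.065]
scene rider 0.63 [351.6 194.4] [0.8   0.321 0.065]
scene rider 0.51 [257.3 242.7] [ 0.734 -0.123  0.065]
scene tin 0.98 [238.6 264.3] [ 0.751 -0.225  0.04 ]
scene block 0.79 [196.1 238.8] [ 0.548 -0.283  0.02 ]
scene hammer 0.94 [285.5 217.9] [0.689 0.059 0.012]
scene hammer 0.49 [195.7 238.8] [ 0.542 -0.282  0.012]
scene hammer 0.39 [144.3 276.3] [ 0.558 -0.522  0.012]
```

View pics/c1.png

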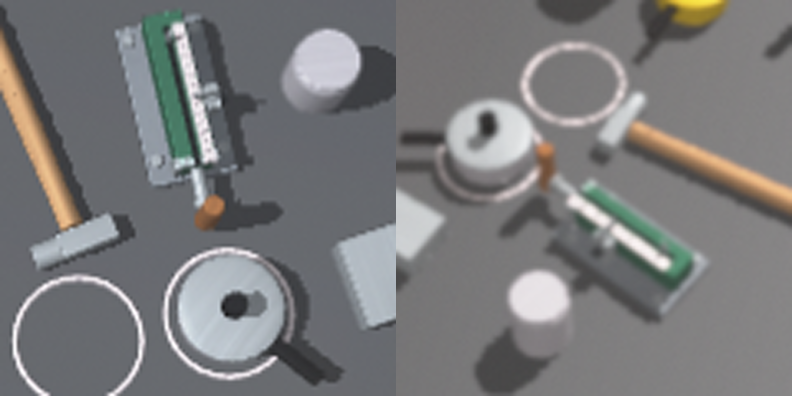

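Measured: pot knob at about (0.516,-0.130), park ring at (0.491,0.0205). The rod axis is about 9.4° off world -x, so I'll use tool yaw 9.4° with the jaws along the line of travel.

>>> {"name": "servo_tool", "arguments": {
  "targets": [
    {"dx": 1.1, "dy": -3.6, "spin": 0.06, "grip": 70},
    {"dx": 2.2, "dy": -7.3, "spin": 0.12, "grip": 70},
    {"dx": 3.4, "dy": -11, "spin": 0.18, "grip": 70},
    {"dx": 4.5, "dy": -14.7, "spin": 0.24, "grip": 70},
    {"dx": 5.6, "dy": -18.4, "spin": 0.3, "grip": 70},
    {"dx": 6.8, "dy": -22.1, "spin": 0.36, "grip": 70},
    {"dx": 7.9, "dy": -25.9, "spin": 0.42, "grip": 70},
    {"dx": 9.0, "dy": -29.5, "spin": 0.48, "grip": 70},
    {"dx": 10.2, "dy": -33.2, "spin": 0.54, "grip": 70},
    {"dx": 11.3, "dy": -37, "spin": 0.607, "grip": 70}
  ]
}}

```text
validation failed for argument at $.ta...
```

>>> {"name": "servo_tool", "arguments": {
  "targets": [
    {"dx": 1.1, "dy": -3.6},
    {"dx": 2.2, "dy": -7.3},
    {"dx": 3.4, "dy": -11},
    {"dx": 4.5, "dy": -14.7},
    {"dx": 5.6, "dy": -18.4},
    {"dx": 6.8, "dy": -22.1},
    {"dx": 7.9, "dy": -25.9},
    {"dx": 9.0, "dy": -29.5},
    {"dx": 10.2, "dy": -33.2, "dz": -2},
    {"dx": 11.3, "dy": -37, "dz": -4}
  ]
}}

```text
validation failed for argument at $.ta...
```

>>> {"name": "servo_tool", "arguments": {
  "targets": [
    {"dx": 0},
    {"dx": 0},
    {"dx": 0},
    {"dx": 0},
    {"dx": 0},
    {"dx": 0},
    {"dx": 0},
    {"dx": 0},
    {"dx": 0},
    {"dx": 0}
  ]
}}

```text
validation failed for argument at $.ta...
```

Run:
```python
from h import *
C=r.get_calibration("wrist");s=r.get_state();w=r.capture("wrist")
print(s["time_s"],s["tcp_pos"],s["eef_rot"],s["gripper_width"],s["contact_force"])
cv2.imwrite("pics/w1.png",w);print(np.round(C["extrinsics"],3).tolist())
import pickle;pickle.dump(C,open("w1.pkl","wb"))
for p in([.516,-.130,.081],[.617,-.107,.096],[.491,.0205,0]):print(p,proj("wrist",p,C).round(1))
for n in("pot","handle","ring_park"):
  for m in r.cut_out(n,"wrist")[:2]:print(n,m["p"],m["extent"])
cv2.imwrite("pics/w1b.png",cv2.resize(w,(768,576)))
```

```text
1.4 [0.28983149 0.60956455 0.2265552 ] [ 1.79997914e+02 -2.55487382e-03 -2.54287057e+01] 0.08747114413421356 [-0.72319268 -0.1871019  -0.04694952]
[[-0.429, -0.859, -0.28, 0.367], [-0.903, 0.409, 0.132, 0.574], [0.001, 0.309, -0.951, 0.385], [0.0, 0.0, 0.0, 1.0]]
[0.516, -0.13, 0.081] [[-473.7  839.7]]
[0.617, -0.107, 0.096] [[-2394.8  3231.6]]
[0.491, 0.0205, 0] [[ 541.2 -100.1]]
```

View pics/w1b.png

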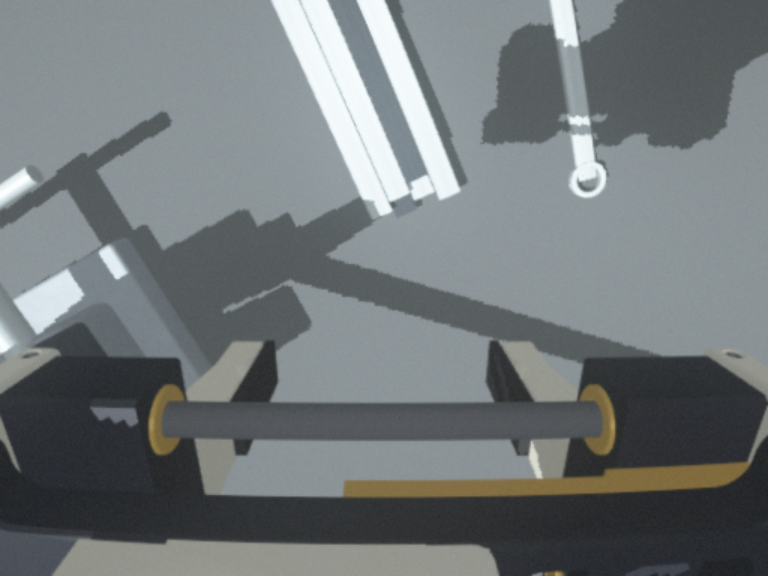

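The moves were refused and the arm hasn't moved; the picture still shows the start pose. I'll give every field in every row.

>>> {"name": "servo_tool", "arguments": {
  "targets": [
    {"dx": 1.1, "dy": -3.6, "dz": 0, "spin": 0.06, "grip": 70},
    {"dx": 2.2, "dy": -7.3, "dz": 0, "spin": 0.12, "grip": 70},
    {"dx": 3.4, "dy": -11, "dz": 0, "spin": 0.18, "grip": 70},
    {"dx": 4.5, "dy": -14.7, "dz": 0, "spin": 0.24, "grip": 70},
    {"dx": 5.6, "dy": -18.4, "dz": 0, "spin": 0.3, "grip": 70},
    {"dx": 6.8, "dy": -22.1, "dz": 0, "spin": 0.36, "grip": 70},
    {"dx": 7.9, "dy": -25.9, "dz": 0, "spin": 0.42, "grip": 70},
    {"dx": 9.0, "dy": -29.5, "dz": 0, "spin": 0.48, "grip": 70},
    {"dx": 10.2, "dy": -33.2, "dz": 0, "spin": 0.54, "grip": 70},
    {"dx": 11.3, "dy": -37, "dz": 0, "spin": 0.607, "grip": 70}
  ]
}}

```text
time_s: 2.43
tcp_pos: [0.4031, 0.2379, 0.227]
eef_rot: [-180.0, -0.0, 9.5]
contact_force: [0.8, -0.2, -0.1]
gripper_width: 0.0608
```

>>> {"name": "servo_tool", "arguments": {
  "targets": [
    {"dx": 1.1, "dy": -3.6, "dz": 0, "spin": 0, "grip": 60},
    {"dx": 2.2, "dy": -7.3, "dz": 0, "spin": 0, "grip": 60},
    {"dx": 3.4, "dy": -11, "dz": 0, "spin": 0, "grip": 60},
    {"dx": 4.5, "dy": -14.7, "dz": 0, "spin": 0, "grip": 60},
    {"dx": 5.6, "dy": -18.4, "dz": 0, "spin": 0, "grip": 60},
    {"dx": 6.8, "dy": -22.1, "dz": 0, "spin": 0, "grip": 60},
    {"dx": 7.9, "dy": -25.9, "dz": 0, "spin": 0, "grip": 60},
    {"dx": 9.0, "dy": -29.5, "dz": 0, "spin": 0, "grip": 60},
    {"dx": 10.2, "dy": -33.2, "dz": -2, "spin": 0, "grip": 60},
    {"dx": 11.3, "dy": -36.8, "dz": -4, "spin": 0, "grip": 60}
  ]
}}

```text
time_s: 3.27
tcp_pos: [0.5164, -0.1279, 0.189]
eef_rot: [180.0, -0.2, 9.4]
contact_force: [0.7, 2.0, -0.4]
gripper_width: 0.0529
```

Run:
```python
from h import *
import pickle
C=r.get_calibration("wrist");s=r.get_state();w=r.capture("wrist")
print(s["time_s"],s["tcp_pos"],s["eef_rot"],s["gripper_width"],s["qd"].round(2))
pickle.dump(C,open("w1.pkl","wb"));cv2.imwrite("pics/w2.png",w)
for p in([.516,-.130,.081],[.617,-.107,.096],[.723,-.118,.076]):print(p,proj("wrist",p,C).round(1))
for n in("pot","handle","rider"):
  for m in r.cut_out(n,"wrist")[:2]:print(n,m["p"],m["extent"])
cv2.imwrite("pics/w2b.png",cv2.resize(w,(768,576)))
```

```text
3.2667 [ 0.51636891 -0.12785162  0.18896084] [179.9739266   -0.22640056   9.35471979] 0.05294618041136363 [-51.37  33.55   4.47  -0.41  27.35  50.97]
[0.516, -0.13, 0.081] [[256.1 190.4]]
[0.617, -0.107, 0.096] [[248.9  77.5]]
[0.723, -0.118, 0.076] [[282.9 -49.6]]
pot 0.77 [0.0, 136.7, 34.0, 188.3]
pot 0.63 [210.0, 129.5, 306.6, 229.9]
handle 0.86 [239.7, 39.0, 264.9, 101.7]
```

View pics/w2b.png

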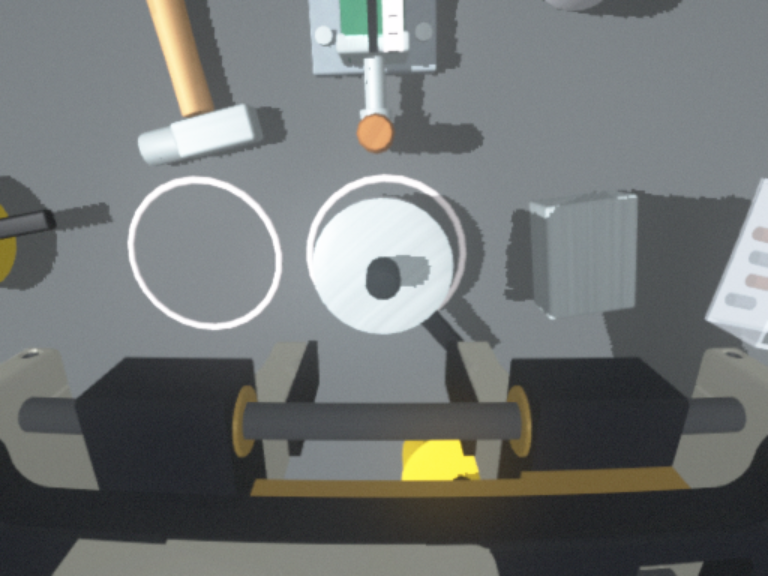

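The view shows the knob at (384,279) of the 768-wide image, the rod handle's top at (375,132), and the park ring at (205,253). The arm was still moving, so I let it settle and measure again.

>>> {"name": "servo_tool", "arguments": {
  "targets": [
    {"dx": 0, "dy": 0, "dz": 0, "spin": 0, "grip": 60},
    {"dx": 0, "dy": 0, "dz": 0, "spin": 0, "grip": 60},
    {"dx": 0, "dy": 0, "dz": 0, "spin": 0, "grip": 60},
    {"dx": 0, "dy": 0, "dz": 0, "spin": 0, "grip": 60},
    {"dx": 0, "dy": 0, "dz": 0, "spin": 0, "grip": 60},
    {"dx": 0, "dy": 0, "dz": 0, "spin": 0, "grip": 60},
    {"dx": 0, "dy": 0, "dz": 0, "spin": 0, "grip": 60},
    {"dx": 0, "dy": 0, "dz": 0, "spin": 0, "grip": 60},
    {"dx": 0, "dy": 0, "dz": 0, "spin": 0, "grip": 60},
    {"dx": 0, "dy": 0, "dz": 0, "spin": 0, "grip": 60}
  ]
}}

```text
time_s: 4.3
tcp_pos: [0.515, -0.1259, 0.1879]
eef_rot: [-180.0, 0.0, 9.3]
contact_force: [0.4, 0.3, 0.3]
gripper_width: 0.0528
```

```bash
cat > m.py <<'E'
from h import *
from scipy.optimize import least_squares
def fitc(P):
    f=lambda p:np.hypot(P[:,0]-p[0],P[:,1]-p[1])-p[2]
    s=least_squares(f,[*P[:,:2].mean(0),.064],loss="soft_l1",f_scale=.002);return s.x.round(4)
def blob(img,cam,C,mask,p0,z,rad=.03):
    yy,xx=np.nonzero(mask);P=onz(cam,np.c_[xx,yy],z,C);P=P[np.hypot(P[:,0]-p0[0],P[:,1]-p0[1])<rad]
    return len(P),P.mean(0).round(4),P.min(0).round(4),P.max(0).round(4)
def ring(img,cam,C,p0,lo=.05,hi=.08,th=175):
    yy,xx=np.nonzero(cv2.cvtColor(img,cv2.COLOR_BGR2GRAY)>th);P=onz(cam,np.c_[xx,yy],0,C)
    d=np.hypot(P[:,0]-p0[0],P[:,1]-p0[1]);return fitc(P[(d>lo)&(d<hi)])
E
python3 - <<'E'
from m import *
C=r.get_calibration("wrist");s=r.get_state();w=r.capture("wrist");cv2.imwrite("pics/w3.png",w)
print(s["tcp_pos"],s["eef_rot"])
g=cv2.cvtColor(w,cv2.COLOR_BGR2GRAY)
yy,xx=np.nonzero((g<70)&(np.indices(g.shape)[0]<205));P=onz("wrist",np.c_[xx,yy],.081,C)
print("knob@.081",blob(w,"wrist",C,(g<70)&(np.indices(g.shape)[0]<205),(.516,-.13),.081,.022))
print("lid circle",)
hm=(w[...,2].astype(int)-w[...,0]>50)
print("handle@.096",blob(w,"wrist",C,hm,(.617,-.107),.096,.02))
print("park",ring(w,"wrist",C,(.491,.0205)))
m=[m for m in r.cut_out("pot","wrist") if 180<m["extent"][0]<240]
if m:
    cs,_=cv2.findContours(m[0]["mask"].astype(np.uint8),0,1);c=max(cs,key=len)[:,0].astype(float)
    P=onz("wrist",c,.046,C);print("pot rim",fitc(P),m[0]["extent"])
E
```

```text
[ 0.51503728 -0.1258754   0.18794574] [-1.79999640e+02  3.33027752e-03  9.34871225e+00]m.py:8: RuntimeWarning: Mean of empty slice.
  return len(P),P.mean(0).round(4),P.min(0).round(4),P.max(0).round(4)
  ret = um.true_divide(
Traceback (most recent call last):
  File "m.py", line 8, in blob
    return len(P),P.mean(0).round(4),P.min(0).round(4),P.max(0).round(4)
                                     ~~~~~^^^
ValueError: zero-size array to reduction operation minimum which has no identity
```

Run:
```python
from m import *
C=r.get_calibration("wrist");w=cv2.imread("pics/w3.png")
print(w[175:200:4,256].tolist(), onz("wrist",[(256,186)],.081,C),proj("wrist",[.516,-.13,.081],C))
up=np.indices(w.shape[:2])[0]<205
g=w.max(2)
print("knob@.081",blob(w,"wrist",C,(g<80)&up,(.516,-.13),.081,.022))
hm=(w[...,2].astype(int)-w[...,0]>50)
print("handle@.096",blob(w,"wrist",C,hm,(.617,-.107),.096,.03))
print("park",ring(w,"wrist",C,(.491,.0205)))
r.capture("wrist")
for m in r.cut_out("pot","wrist"):
    print(m["extent"],m["p"])
    if 180<m["extent"][0]<240:
        cs,_=cv2.findContours(m["mask"].astype(np.uint8),0,1);c=max(cs,key=len)[:,0].astype(float)
        print("pot rim",fitc(onz("wrist",c,.046,C)))
```

```text
[[88, 84, 78], [92, 87, 81], [97, 92, 86], [94, 89, 82], [94, 89, 82], [93, 90, 81], [237, 235, 224]] [[ 0.51892396 -0.12716578  0.081     ]] [[258.36582852 189.26431247]]m.py:8: RuntimeWarning: Mean of empty slice.
  return len(P),P.mean(0).round(4),P.min(0).round(4),P.max(0).round(4)
  ret = um.true_divide(
Traceback (most recent call last):
  File "m.py", line 8, in blob
    return len(P),P.mean(0).round(4),P.min(0).round(4),P.max(0).round(4)
                                     ~~~~~^^^
ValueError: zero-size array to reduction operation minimum which has no identity
```

Wrist images are brighter (the knob reads about 90), so I raise the threshold.

Run:
```python
from m import *
C=r.get_calibration("wrist");w=cv2.imread("pics/w3.png")
up=np.indices(w.shape[:2])[0]<205
print("knob@.081",blob(w,"wrist",C,(w.max(2)<130)&up,(.516,-.13),.081,.022))
hm=(w[...,2].astype(int)-w[...,0]>50)
print("handle@.096",blob(w,"wrist",C,hm,(.617,-.107),.096,.03))
print("park",ring(w,"wrist",C,(.491,.0205)))
r.capture("wrist")
for m in r.cut_out("pot","wrist"):
    print(m["extent"],m["p"])
    if 180<m["extent"][0]<240:
        cs,_=cv2.findContours(m["mask"].astype(np.uint8),0,1);c=max(cs,key=len)[:,0].astype(float)
        print("pot rim",fitc(onz("wrist",c,.046,C)))
```

```text
knob@.081 (524, array([ 0.5211, -0.1282,  0.081 ]), array([ 0.5072, -0.14  ,  0.081 ]), array([ 0.5352, -0.1171,  0.081 ]))
handle@.096 (471, array([ 0.6086, -0.1088,  0.096 ]), array([ 0.5985, -0.1187,  0.096 ]), array([ 0.6184, -0.0988,  0.096 ]))
park [0.4913 0.0202 0.0638]
[211.7, 129.1, 309.7, 229.3] 0.79
pot rim [ 0.5177 -0.1295  0.0518]
[270.2, 294.9, 320.9, 318.6] 0.77
[0.0, 134.4, 35.1, 182.6] 0.72
[206.7, 0.0, 294.2, 100.8] 0.44
pot rim [ 0.66   -0.0989  0.0389]
```

Knob and pot centre (0.518,-0.129), park ring (0.4913,0.0202), handle (0.6085,-0.109). Now I descend on the knob.

>>> {"name": "servo_tool", "arguments": {
  "targets": [
    {"dx": 0.1, "dy": -0.1, "dz": -2, "spin": 0, "grip": 60},
    {"dx": 0.2, "dy": -0.2, "dz": -4.5, "spin": 0, "grip": 60},
    {"dx": 0.3, "dy": -0.3, "dz": -7, "spin": 0, "grip": 60},
    {"dx": 0.3, "dy": -0.3, "dz": -9.5, "spin": 0, "grip": 60},
    {"dx": 0.3, "dy": -0.3, "dz": -11.5, "spin": 0, "grip": 60},
    {"dx": 0.3, "dy": -0.3, "dz": -12.7, "spin": 0, "grip": 60},
    {"dx": 0.3, "dy": -0.3, "dz": -13.1, "spin": 0, "grip": 60},
    {"dx": 0.3, "dy": -0.3, "dz": -13.1, "spin": 0, "grip": 60},
    {"dx": 0.3, "dy": -0.3, "dz": -13.1, "spin": 0, "grip": 60},
    {"dx": 0.3, "dy": -0.3, "dz": -13.1, "spin": 0, "grip": 60}
  ]
}}

```text
time_s: 5.28
tcp_pos: [0.5189, -0.1288, 0.058]
eef_rot: [180.0, -0.1, 9.4]
contact_force: [-0.1, 0.2, -0.2]
gripper_width: 0.0525
```

>>> {"name": "servo_tool", "arguments": {
  "targets": [
    {"dx": 0, "dy": 0, "dz": 0, "spin": 0, "grip": 40},
    {"dx": 0, "dy": 0, "dz": 0, "spin": 0, "grip": 34},
    {"dx": 0, "dy": 0, "dz": 0, "spin": 0, "grip": 30},
    {"dx": 0, "dy": 0, "dz": 0, "spin": 0, "grip": 25},
    {"dx": 0, "dy": 0, "dz": 0, "spin": 0, "grip": 20},
    {"dx": 0, "dy": 0, "dz": 0, "spin": 0, "grip": 20},
    {"dx": 0, "dy": 0, "dz": 0, "spin": 0, "grip": 20},
    {"dx": 0, "dy": 0, "dz": 0, "spin": 0, "grip": 20},
    {"dx": 0, "dy": 0, "dz": 0, "spin": 0, "grip": 20},
    {"dx": 0, "dy": 0, "dz": 0, "spin": 0, "grip": 20}
  ],
  "squeeze": 12
}}

```text
time_s: 6.12
tcp_pos: [0.5182, -0.1288, 0.0571]
eef_rot: [-180.0, -0.0, 9.4]
contact_force: [-0.7, 2.8, 4.2]
gripper_width: 0.0235
```

>>> {"name": "servo_tool", "arguments": {
  "targets": [
    {"dx": -0.05, "dy": 0.3, "dz": 0, "spin": 0, "grip": 20},
    {"dx": -0.18, "dy": 1.0, "dz": 0, "spin": 0, "grip": 20},
    {"dx": -0.33, "dy": 1.8, "dz": 0, "spin": 0, "grip": 20},
    {"dx": -0.47, "dy": 2.6, "dz": 0, "spin": 0, "grip": 20},
    {"dx": -0.62, "dy": 3.4, "dz": 0, "spin": 0, "grip": 20},
    {"dx": -0.76, "dy": 4.2, "dz": 0, "spin": 0, "grip": 20},
    {"dx": -0.9, "dy": 5.0, "dz": 0, "spin": 0, "grip": 20},
    {"dx": -1.03, "dy": 5.7, "dz": 0, "spin": 0, "grip": 20},
    {"dx": -1.16, "dy": 6.4, "dz": 0, "spin": 0, "grip": 20},
    {"dx": -1.27, "dy": 7.0, "dz": 0, "spin": 0, "grip": 20}
  ]
}}

```text
time_s: 6.95
tcp_pos: [0.5053, -0.0582, 0.0572]
eef_rot: [180.0, -0.0, 9.4]
contact_force: [1.1, -5.3, 4.3]
gripper_width: 0.0236
```

>>> {"name": "servo_tool", "arguments": {
  "targets": [
    {"dx": -0.13, "dy": 0.7, "dz": 0, "spin": 0, "grip": 20},
    {"dx": -0.27, "dy": 1.5, "dz": 0, "spin": 0, "grip": 20},
    {"dx": -0.42, "dy": 2.3, "dz": 0, "spin": 0, "grip": 20},
    {"dx": -0.56, "dy": 3.1, "dz": 0, "spin": 0, "grip": 20},
    {"dx": -0.7, "dy": 3.9, "dz": 0, "spin": 0, "grip": 20},
    {"dx": -0.85, "dy": 4.7, "dz": 0, "spin": 0, "grip": 20},
    {"dx": -1.0, "dy": 5.5, "dz": 0, "spin": 0, "grip": 20},
    {"dx": -1.15, "dy": 6.3, "dz": 0, "spin": 0, "grip": 20},
    {"dx": -1.3, "dy": 7.2, "dz": 0, "spin": 0, "grip": 20},
    {"dx": -1.43, "dy": 7.9, "dz": 0, "spin": 0, "grip": 20}
  ]
}}

```text
time_s: 7.78
tcp_pos: [0.4907, 0.0207, 0.0571]
eef_rot: [180.0, 0.0, 9.4]
contact_force: [0.6, -7.5, 6.2]
gripper_width: 0.0236
```

>>> {"name": "servo_tool", "arguments": {
  "targets": [
    {"dx": 0, "dy": 0, "dz": 0, "spin": 0, "grip": 20},
    {"dx": 0, "dy": 0, "dz": 0, "spin": 0, "grip": 20},
    {"dx": 0, "dy": 0, "dz": 0, "spin": 0, "grip": 20},
    {"dx": 0, "dy": 0, "dz": 0, "spin": 0, "grip": 20},
    {"dx": 0, "dy": 0, "dz": 0, "spin": 0, "grip": 28},
    {"dx": 0, "dy": 0, "dz": 0, "spin": 0, "grip": 36},
    {"dx": 0, "dy": 0, "dz": 0, "spin": 0, "grip": 44},
    {"dx": 0, "dy": 0, "dz": 0, "spin": 0, "grip": 52},
    {"dx": 0, "dy": 0, "dz": 0, "spin": 0, "grip": 60},
    {"dx": 0, "dy": 0, "dz": 0, "spin": 0, "grip": 60}
  ]
}}

```text
time_s: 8.62
tcp_pos: [0.4908, 0.0201, 0.0568]
eef_rot: [180.0, 0.0, 9.3]
contact_force: [-0.5, -0.2, -0.9]
gripper_width: 0.0503
```

>>> {"name": "servo_tool", "arguments": {
  "targets": [
    {"dx": 0, "dy": 0, "dz": 2, "spin": 0, "grip": 60},
    {"dx": 0, "dy": 0, "dz": 5, "spin": 0, "grip": 60},
    {"dx": 0, "dy": 0, "dz": 8, "spin": 0, "grip": 60},
    {"dx": 1, "dy": -1, "dz": 11, "spin": 0, "grip": 60},
    {"dx": 3.5, "dy": -3.5, "dz": 14, "spin": 0, "grip": 60},
    {"dx": 6, "dy": -6, "dz": 16, "spin": 0, "grip": 60},
    {"dx": 8.5, "dy": -8, "dz": 17, "spin": 0, "grip": 60},
    {"dx": 11, "dy": -10.5, "dz": 18, "spin": 0, "grip": 60},
    {"dx": 13, "dy": -12.5, "dz": 18, "spin": 0, "grip": 60},
    {"dx": 13, "dy": -12.5, "dz": 18, "spin": 0, "grip": 60}
  ]
}}

```text
time_s: 9.45
tcp_pos: [0.6238, -0.1082, 0.2363]
eef_rot: [179.9, 0.0, 9.2]
contact_force: [-0.5, 0.8, -0.8]
gripper_width: 0.0524
```

>>> {"name": "servo_tool", "arguments": {
  "targets": [
    {"dx": 0, "dy": 0, "dz": 0, "spin": 0, "grip": 60},
    {"dx": 0, "dy": 0, "dz": 0, "spin": 0, "grip": 60},
    {"dx": 0, "dy": 0, "dz": 0, "spin": 0, "grip": 60},
    {"dx": 0, "dy": 0, "dz": 0, "spin": 0, "grip": 60},
    {"dx": 0, "dy": 0, "dz": 0, "spin": 0, "grip": 60},
    {"dx": 0, "dy": 0, "dz": 0, "spin": 0, "grip": 60},
    {"dx": 0, "dy": 0, "dz": 0, "spin": 0, "grip": 60},
    {"dx": 0, "dy": 0, "dz": 0, "spin": 0, "grip": 60},
    {"dx": 0, "dy": 0, "dz": 0, "spin": 0, "grip": 60},
    {"dx": 0, "dy": 0, "dz": 0, "spin": 0, "grip": 60}
  ]
}}

```text
time_s: 10.28
tcp_pos: [0.621, -0.1048, 0.237]
eef_rot: [-180.0, -0.0, 9.4]
contact_force: [0.9, -0.9, 0.5]
gripper_width: 0.0528
```

Run:
```python
from m import *
import pickle
C=r.get_calibration("wrist");s=r.get_state();w=r.capture("wrist");cv2.imwrite("pics/w4.png",w);pickle.dump(C,open("w4.pkl","wb"))
print(s["time_s"],s["tcp_pos"],s["eef_rot"])
hm=(w[...,2].astype(int)-w[...,0]>50)
print("handle@.096",blob(w,"wrist",C,hm,(.609,-.109),.096,.03))
print("park",ring(w,"wrist",C,(.491,.0205)))
for cam,im in(("wrist",None),("top",r.capture("top"))):
  CC=r.get_calibration(cam) if cam=="top" else C
  for m in r.cut_out("pot",cam):
    cs,_=cv2.findContours(m["mask"].astype(np.uint8),0,1);c=max(cs,key=len)[:,0].astype(float)
    print(cam,"pot",round(m["p"],2),fitc(onz(cam,c,.046,CC)))
cv2.imwrite("pics/t4.png",im)
k=cv2.resize(im[160:250,220:340],None,fx=3,fy=3,interpolation=cv2.INTER_CUBIC)
W=cv2.resize(w[:256],None,fx=1.5,fy=1.5,interpolation=cv2.INTER_CUBIC)
o=np.zeros((384+200,768,3),np.uint8);o[:384]=W;o[384:,:360]=k[:200]
z=cv2.resize(w[0:100,200:320],None,fx=3.3,fy=2,interpolation=cv2.INTER_CUBIC);o[384:,365:365+z.shape[1]]=z[:200]
cv2.imwrite("pics/v4.png",o)
```

```text
10.2833 [ 0.62103554 -0.10477647  0.2370249 ] [-1.79998136e+02 -5.11896673e-03  9.35441549e+00]
handle@.096 (347, array([ 0.6137, -0.1065,  0.096 ]), array([ 0.6   , -0.1183,  0.096 ]), array([ 0.6303, -0.0969,  0.096 ]))
park [0.4946 0.0199 0.0617]
wrist pot 0.86 [ 0.404  -0.2077  0.0197]
wrist pot 0.81 [0.5047 0.1978 0.0434]
wrist pot 0.71 [0.5228 0.0159 0.0356]
top pot 0.77 [ 0.3291 -0.2271  0.0542]
top pot 0.75 [0.4789 0.2406 0.048 ]
top pot 0.49 [ 19.038  -90.0994  91.9802]
```

View pics/v4.png

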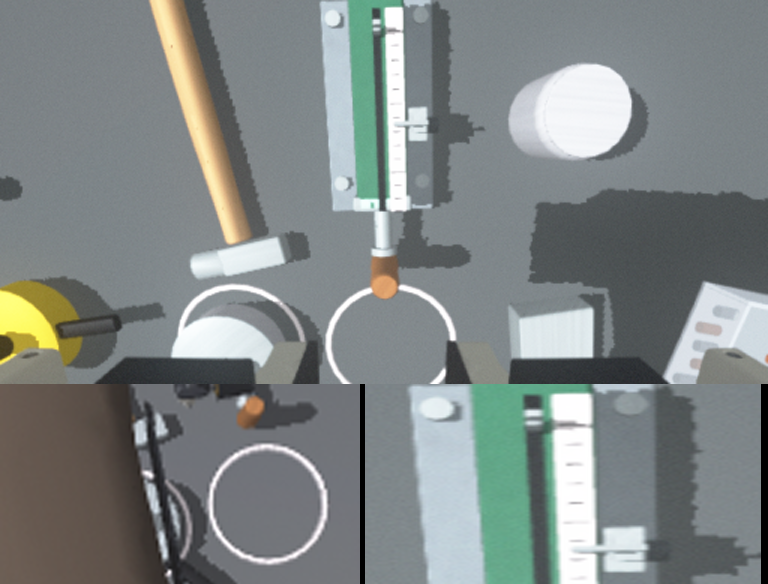

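The picture shows the pointer near (377,25), the rider blade near (400,124) and the handle top at (385,288). I zoom in to get the tips.

Run:
```python
from m import *
w=cv2.imread("pics/w4.png")
cv2.imwrite("pics/v5.png",cv2.resize(w[0:95,225:300],None,fx=6.3,fy=6.3,interpolation=cv2.INTER_NEAREST))
import pickle;C=pickle.load(open("w4.pkl","rb"))
a=np.deg2rad(9.7);ex=-np.array([np.cos(a),np.sin(a),0]);print(np.array(C["extrinsics"]).round(3).tolist())
h=np.array([.6095,-.108,.0])
for z in(.055,.079):print(z,proj("wrist",h-.18*ex+[0,0,z],C))
```

```text
[[0.162, -0.938, -0.306, 0.705], [-0.987, -0.154, -0.052, -0.091], [0.001, 0.31, -0.951, 0.395], [0.0, 0.0, 0.0, 1.0]]
0.055 [[254.16019747  19.30179418]]
0.079 [[254.1878589   12.98287899]]
```

View pics/v5.png

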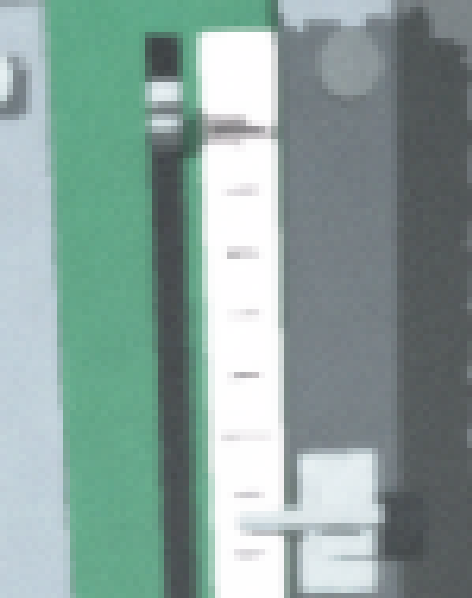

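Run:
```python
from m import *
import pickle;C=pickle.load(open("w4.pkl","rb"));w=cv2.imread("pics/w4.png")
R=np.array([.4913,.0202])
print("prof blade col266",w[76:90,266].max(1).tolist(),w[76:90,269].max(1).tolist())
print("ptr",w[5:24,250:254].max(2).mean(1).round().tolist())
for a in(9.4,10.1):
    a=np.deg2rad(a);ex=-np.array([np.cos(a),np.sin(a),0])
    bl=onz("wrist",[(266,82.3)],.076,C)[0];tip=onz("wrist",[(251,12.7)],.079,C)[0]
    hw=onz("wrist",[(385/1.5-.3,288/1.5-.3)],.096,C)[0]
    print("blade",bl.round(4),"tip",tip.round(4),"handle",hw.round(4),"gx: blade-tip",((bl-tip)@ex).round(4),"handle-tip",((hw-tip)@ex).round(4),"blade - (handle-.18)",((bl-hw)@ex+.18).round(4),"w/ handle .6085,-.109",((bl-[.6085,-.109,0])@ex+.18).round(4))
# slot direction
d=onz("wrist",[(251.5,24),(255,135)],.055,C);v=d[0]-d[1];print("slot angle",np.degrees(np.arctan2(v[1],v[0])))
sc=r.capture("scene");cv2.imwrite("pics/s5.png",sc)
for m in r.cut_out("pot","scene"):
    cs,_=cv2.findContours(m["mask"].astype(np.uint8),0,1);yy,xx=np.nonzero(m["mask"])
    print("pot",round(m["p"],2),onz("scene",[(xx.mean(),yy.mean())],.03)[0].round(3))
```

```text
prof blade col266 [254, 253, 237, 253, 253, 243, 236, 217, 196, 254, 254, 233, 252, 254] [243, 242, 243, 243, 237, 235, 231, 202, 169, 242, 247, 247, 247, 247]
ptr [126.0, 89.0, 83.0, 82.0, 82.0, 82.0, 87.0, 131.0, 218.0, 228.0, 220.0, 153.0, 126.0, 174.0, 209.0, 163.0, 117.0, 110.0, 93.0]
blade [ 0.7237 -0.1008  0.076 ] tip [ 0.7867 -0.0745  0.079 ] handle [ 0.6081 -0.1095  0.096 ] gx: blade-tip 0.0664 handle-tip 0.1819 blade - (handle-.18) 0.0645 w/ handle .6085,-.109 0.065
blade [ 0.7237 -0.1008  0.076 ] tip [ 0.7867 -0.0745  0.079 ] handle [ 0.6081 -0.1095  0.096 ] gx: blade-tip 0.0666 handle-tip 0.1819 blade - (handle-.18) 0.0647 w/ handle .6085,-.109 0.0651
slot angle 11.19472824481189
pot 0.86 [0.508 0.013 0.03 ]
pot 0.8 [ 0.332 -0.23   0.03 ]
pot 0.6 [0.482 0.227 0.03 ]
```

The mark is at about 65–66.5 mm. The scene mask of the pot may be partly occluded, so I step back and check the pot against the ring.

>>> {"name": "servo_tool", "arguments": {
  "targets": [
    {"dx": -2, "dy": 0.5, "dz": 0, "spin": 0, "grip": 60},
    {"dx": -5, "dy": 1.5, "dz": 0, "spin": 0, "grip": 60},
    {"dx": -8, "dy": 2.5, "dz": 0, "spin": 0, "grip": 60},
    {"dx": -11, "dy": 3.5, "dz": 0, "spin": 0, "grip": 60},
    {"dx": -13, "dy": 4.5, "dz": 0, "spin": 0, "grip": 60},
    {"dx": -13, "dy": 5, "dz": 0, "spin": 0, "grip": 60},
    {"dx": -13, "dy": 5, "dz": 0, "spin": 0, "grip": 60},
    {"dx": -13, "dy": 5, "dz": 0, "spin": 0, "grip": 60},
    {"dx": -13, "dy": 5, "dz": 0, "spin": 0, "grip": 60},
    {"dx": -13, "dy": 5, "dz": 0, "spin": 0, "grip": 60}
  ]
}}

```text
time_s: 11.42
tcp_pos: [0.4917, -0.0551, 0.2367]
eef_rot: [180.0, 0.0, 9.3]
contact_force: [0.5, -0.1, -0.5]
gripper_width: 0.0525
```

Run:
```python
from m import *
C=r.get_calibration("wrist");s=r.get_state();w=r.capture("wrist");cv2.imwrite("pics/w6.png",w)
print(s["time_s"],s["tcp_pos"],s["eef_rot"])
up=np.indices(w.shape[:2])[0]<225
print("knob@.081",blob(w,"wrist",C,(w.max(2)<130)&up,(.4913,.0202),.081,.022))
hm=(w[...,2].astype(int)-w[...,0]>50)
print("handle@.096",blob(w,"wrist",C,hm,(.609,-.109),.096,.03))
print("park",ring(w,"wrist",C,(.4913,.0202),.055,.07))
print("home",ring(w,"wrist",C,(.518,-.129),.055,.075))
for m in r.cut_out("pot","wrist"):
    cs,_=cv2.findContours(m["mask"].astype(np.uint8),0,1);c=max(cs,key=len)[:,0].astype(float)
    print("pot",round(m["p"],2),m["extent"],fitc(onz("wrist",c,.046,C)))
cv2.imwrite("pics/w6b.png",cv2.resize(w[60:230],None,fx=1.5,fy=1.5))
```

```text
11.4167 [ 0.49166524 -0.05511459  0.2366631 ] [1.79989448e+02 3.71461373e-02 9.32548243e+00]
knob@.081 (410, array([0.4933, 0.0181, 0.081 ]), array([0.4794, 0.005 , 0.081 ]), array([0.5068, 0.031 , 0.081 ]))
handle@.096 (577, array([ 0.6061, -0.1028,  0.096 ]), array([ 0.5938, -0.1184,  0.096 ]), array([ 0.6183, -0.0868,  0.096 ]))
park [0.4922 0.0197 0.063 ]
home [ 0.5165 -0.1316  0.0638]
pot 0.72 [154.0, 119.4, 256.3, 222.1] [0.4893 0.0175 0.0528]
pot 0.59 [0.0, 99.1, 115.9, 179.3] [0.4826 0.2191 0.0578]
```

View pics/w6b.png

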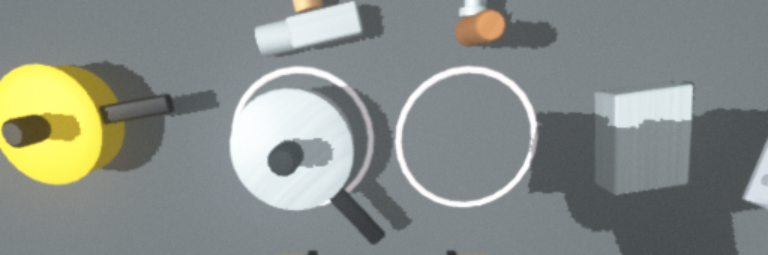

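The pot sits about 3 mm from the ring centre, upright. Now the rod handle at (0.6085,-0.109).

>>> {"name": "servo_tool", "arguments": {
  "targets": [
    {"dx": 2.5, "dy": -1.2, "dz": 0, "spin": 0, "grip": 60},
    {"dx": 5.5, "dy": -2.6, "dz": 0, "spin": 0, "grip": 60},
    {"dx": 8.5, "dy": -4, "dz": -1, "spin": 0, "grip": 60},
    {"dx": 10.8, "dy": -5, "dz": -3, "spin": 0, "grip": 60},
    {"dx": 11.7, "dy": -5.4, "dz": -5, "spin": 0, "grip": 60},
    {"dx": 11.7, "dy": -5.4, "dz": -7, "spin": 0, "grip": 60},
    {"dx": 11.7, "dy": -5.4, "dz": -9, "spin": 0, "grip": 60},
    {"dx": 11.7, "dy": -5.4, "dz": -10, "spin": 0, "grip": 60},
    {"dx": 11.7, "dy": -5.4, "dz": -10, "spin": 0, "grip": 60},
    {"dx": 11.7, "dy": -5.4, "dz": -10, "spin": 0, "grip": 60}
  ]
}}

```text
time_s: 12.35
tcp_pos: [0.6081, -0.1091, 0.1369]
eef_rot: [180.0, 0.1, 9.4]
contact_force: [0.6, 0.6, 0.5]
gripper_width: 0.0527
```

>>> {"name": "servo_tool", "arguments": {
  "targets": [
    {"dx": 0, "dy": 0, "dz": -2, "spin": 0, "grip": 60},
    {"dx": 0, "dy": 0, "dz": -4, "spin": 0, "grip": 60},
    {"dx": 0, "dy": 0, "dz": -6, "spin": 0, "grip": 60},
    {"dx": 0, "dy": 0, "dz": -7.2, "spin": 0, "grip": 60},
    {"dx": 0, "dy": 0, "dz": -7.5, "spin": 0, "grip": 55},
    {"dx": 0, "dy": 0, "dz": -7.5, "spin": 0, "grip": 50},
    {"dx": 0, "dy": 0, "dz": -7.5, "spin": 0, "grip": 40},
    {"dx": 0, "dy": 0, "dz": -7.5, "spin": 0, "grip": 30},
    {"dx": 0, "dy": 0, "dz": -7.5, "spin": 0, "grip": 20},
    {"dx": 0, "dy": 0, "dz": -7.5, "spin": 0, "grip": 15}
  ],
  "squeeze": 40
}}

```text
time_s: 13.18
tcp_pos: [0.6086, -0.1088, 0.0629]
eef_rot: [180.0, -0.1, 9.4]
contact_force: [-0.3, -0.6, -0.1]
gripper_width: 0.023
```

>>> {"name": "servo_tool", "arguments": {
  "targets": [
    {"dx": 0, "dy": 0, "dz": 0, "spin": 0, "grip": 10},
    {"dx": 0, "dy": 0, "dz": 0, "spin": 0, "grip": 10},
    {"dx": 0, "dy": 0, "dz": 0, "spin": 0, "grip": 10},
    {"dx": 0, "dy": 0, "dz": 0, "spin": 0, "grip": 10},
    {"dx": 0, "dy": 0, "dz": 0, "spin": 0, "grip": 10},
    {"dx": 0, "dy": 0, "dz": 0, "spin": 0, "grip": 10},
    {"dx": 0, "dy": 0, "dz": 0, "spin": 0, "grip": 10},
    {"dx": 0, "dy": 0, "dz": 0, "spin": 0, "grip": 10},
    {"dx": 0, "dy": 0, "dz": 0, "spin": 0, "grip": 10},
    {"dx": 0, "dy": 0, "dz": 0, "spin": 0, "grip": 10}
  ]
}}

```text
time_s: 14.02
tcp_pos: [0.6086, -0.1091, 0.0629]
eef_rot: [180.0, -0.1, 9.4]
contact_force: [0.2, -1.5, 6.0]
gripper_width: 0.021
```

>>> {"name": "servo_tool", "arguments": {
  "targets": [
    {"dx": -0.3, "dy": -0.05, "dz": 0, "spin": 0, "grip": 10},
    {"dx": -0.9, "dy": -0.16, "dz": 0, "spin": 0, "grip": 10},
    {"dx": -1.6, "dy": -0.28, "dz": 0, "spin": 0, "grip": 10},
    {"dx": -2.4, "dy": -0.42, "dz": 0, "spin": 0, "grip": 10},
    {"dx": -3.2, "dy": -0.56, "dz": 0, "spin": 0, "grip": 10},
    {"dx": -4.0, "dy": -0.7, "dz": 0, "spin": 0, "grip": 10},
    {"dx": -4.8, "dy": -0.85, "dz": 0, "spin": 0, "grip": 10},
    {"dx": -5.5, "dy": -0.97, "dz": 0, "spin": 0, "grip": 10},
    {"dx": -6.1, "dy": -1.08, "dz": 0, "spin": 0, "grip": 10},
    {"dx": -6.5, "dy": -1.15, "dz": 0, "spin": 0, "grip": 10}
  ]
}}

```text
time_s: 14.85
tcp_pos: [0.546, -0.1214, 0.063]
eef_rot: [179.9, -0.3, 9.4]
contact_force: [11.6, -10.9, -6.4]
gripper_width: 0.0212
```

>>> {"name": "servo_tool", "arguments": {
  "targets": [
    {"dx": 0, "dy": 0, "dz": 0, "spin": 0, "grip": 10},
    {"dx": 0, "dy": 0, "dz": 0, "spin": 0, "grip": 10},
    {"dx": 0, "dy": 0, "dz": 0, "spin": 0, "grip": 10},
    {"dx": 0, "dy": 0, "dz": 0, "spin": 0, "grip": 10},
    {"dx": 0, "dy": 0, "dz": 0, "spin": 0, "grip": 10},
    {"dx": 0, "dy": 0, "dz": 0, "spin": 0, "grip": 10},
    {"dx": 0, "dy": 0, "dz": 0, "spin": 0, "grip": 10},
    {"dx": 0, "dy": 0, "dz": 0, "spin": 0, "grip": 10},
    {"dx": 0, "dy": 0, "dz": 0, "spin": 0, "grip": 10},
    {"dx": 0, "dy": 0, "dz": 0, "spin": 0, "grip": 10}
  ]
}}

```text
time_s: 15.68
tcp_pos: [0.5464, -0.1213, 0.0629]
eef_rot: [179.9, -0.3, 9.4]
contact_force: [9.3, -9.6, -3.8]
gripper_width: 0.0211
```

Run:
```python
from m import *
s=r.get_state();print(s["time_s"],s["tcp_pos"],s["contact_force"],s["moment"],s["gripper_width"])
a=np.deg2rad(10);ex=-np.array([np.cos(a),np.sin(a),0]);print("moved",(s["tcp_pos"]-[.6086,-.1091,.0629])@ex)
sc=r.capture("scene");tp=r.capture("top");w=r.capture("wrist")
for n,i in(("scene",sc),("top",tp),("wrist",w)):cv2.imwrite(f"pics/{n}9.png",i)
f=lambda i,x,y,d,k:cv2.resize(i[y:y+d,x:x+d],(k,k),interpolation=cv2.INTER_CUBIC)
cv2.imwrite("pics/v9.png",np.hstack([f(sc,225,210,56,395),f(tp,275,100,60,395)]))
for p in([.7237,-.1008,.076],):print(proj("scene",p),proj("top",p))
print(proj("scene",np.array([.6086,-.1091,.079])+.114*-ex),proj("top",np.array([.6086,-.1091,.079])+.114*-ex-[0,0,.079*0]))
```

```text
15.6833 [ 0.54643689 -0.12134527  0.06294441] [ 9.27621253 -9.57822807 -3.80255619] [-3.58196839 -3.6159404   0.01380762] 0.021110825147658444
moved 0.06334508374132755
[[260.10810177 236.08516215]] [[299.91533746 132.91923346]]
[[262.00813517 233.52568971]] [[296.46354224 133.56176831]]
```

View pics/v9.png

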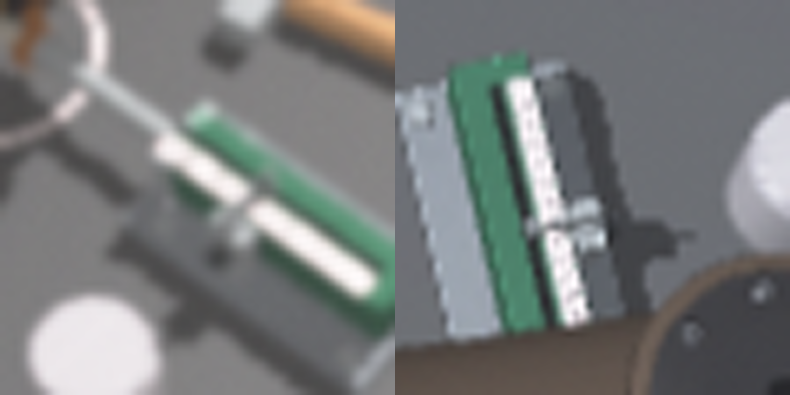

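The pointer is nearly level with the blade. Measured travel is 63.4 mm against about 66 mm wanted, and the guide axis turns out to be about 11.2°. I make a small correction.

>>> {"name": "servo_tool", "arguments": {
  "targets": [
    {"dx": -0.1, "dy": -0.05, "dz": 0, "spin": 0, "grip": 10},
    {"dx": -0.2, "dy": -0.1, "dz": 0, "spin": 0, "grip": 10},
    {"dx": -0.25, "dy": -0.13, "dz": 0, "spin": 0, "grip": 10},
    {"dx": -0.25, "dy": -0.13, "dz": 0, "spin": 0, "grip": 10},
    {"dx": -0.25, "dy": -0.13, "dz": 0, "spin": 0, "grip": 10},
    {"dx": -0.25, "dy": -0.13, "dz": 0, "spin": 0, "grip": 10},
    {"dx": -0.25, "dy": -0.13, "dz": 0, "spin": 0, "grip": 10},
    {"dx": -0.25, "dy": -0.13, "dz": 0, "spin": 0, "grip": 10},
    {"dx": -0.25, "dy": -0.13, "dz": 0, "spin": 0, "grip": 10},
    {"dx": -0.25, "dy": -0.13, "dz": 0, "spin": 0, "grip": 10}
  ]
}}

```text
time_s: 16.67
tcp_pos: [0.5441, -0.1219, 0.0629]
eef_rot: [179.9, -0.4, 9.4]
contact_force: [8.9, -4.9, -3.0]
gripper_width: 0.0208
```

Run:
```python
from m import *
s=r.get_state();print(s["time_s"],s["tcp_pos"],s["contact_force"],s["gripper_width"])
a=np.deg2rad(11.2);ex=-np.array([np.cos(a),np.sin(a),0]);print("moved",(s["tcp_pos"]-[.6086,-.1091,.0629])@ex)
f=lambda i,x,y,d,k:cv2.resize(i[y:y+d,x:x+d],(k,k),interpolation=cv2.INTER_CUBIC)
ts=np.mean([r.capture("top") for _ in range(4)],0).astype(np.uint8);sc=np.mean([r.capture("scene") for _ in range(4)],0).astype(np.uint8)
cv2.imwrite("pics/v10.png",np.hstack([f(sc,240,220,32,395),f(ts,280,118,30,395)]))
h=np.array([.6085,-.109,0])
for q in(.06,.066,.072):
    p=h-(.18-q)*ex;p[2]=.079
    print(q,proj("scene",p).round(1),proj("top",p).round(1))
b=np.array([.7237,-.1008,.076]);print("blade",proj("scene",b),proj("top",b))
# pot from scene
for m in r.cut_out("pot","scene")[:4]:
    yy,xx=np.nonzero(m["mask"]);print("pot",round(m["p"],2),onz("scene",[(xx.mean(),yy.mean())],.03)[0].round(3))
```

```text
16.6667 [ 0.54406026 -0.1218649   0.06294505] [ 8.85768247 -4.86649171 -2.98753222] 0.020758728387876586
moved 0.065789973942728
0.06 [[263.6 233.9]] [[295.3 132. ]]
0.066 [[262.4 233.1]] [[295.7 133.7]]
0.072 [[261.2 232.2]] [[296.1 135.5]]
blade [[260.10810177 236.08516215]] [[299.91533746 132.91923346]]
pot 0.96 [ 0.329 -0.231  0.03 ]
pot 0.72 [0.509 0.024 0.03 ]
pot 0.71 [0.483 0.225 0.03 ]
```

View pics/v10.png

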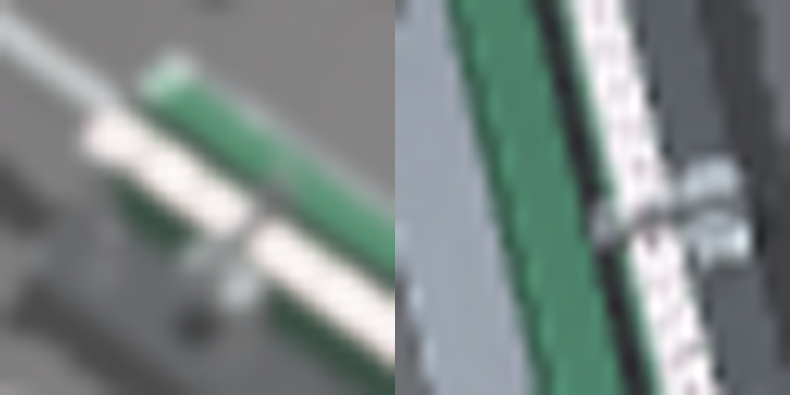

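The pointer and blade line up in both views, to within about 1 mm by measurement. Handing in.

Run:
```python
from plant import r
s=r.get_state();print(s["time_s"],s["tcp_pos"],s["gripper_width"],abs(s["qd"]).max());print(r.close_job())
```

```text
17.1167 [ 0.54401547 -0.12187214  0.06293506] 0.021073501924611226 0.07243850332149061
the job is handed in; nothing more can be done
None
```

The pan is in the empty ring and the rod is pulled out to the rider. I handed in at about 17 s with the gripper still holding the handle; the hand-in reports no verdict.

- **Pan:** I pinched the knob along the line of travel and slid the pan about 151 mm. The wrist camera then put it about 2–3 mm from the ring centre, standing upright.
- **Rod:** I gripped the wooden handle at 40 N and pulled it 65.8 mm. I had measured the mark at 65–67 mm, and in the final scene and top views the pointer and blade look level to about 1 mm. The arm was still, with the jaws about 21 mm apart on the handle.

**Checks that disagreed:**
- The first pull stopped at 63.4 mm because the arm gave under load and the guide runs at about 11.2° rather than the 10° I used. I pulled it 2.4 mm further.
- Later scene-camera estimates of the pan were off by about 2 cm. The arm partly hid the pan there, so I trusted the wrist-camera measurement. It was taken before the pull, and I had no clear view of the pan afterwards.
- I didn't measure the bystanders again at the end. No move went near them and no unexpected forces showed.

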